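# Unlatch the specimen crate and hold its gate wide

### The arm

A 6-joint arm with a two-finger parallel gripper is mounted at the origin on a cart in front of the work surface, level with it; the furniture and walls round the work are solid. World frame = base frame: x ahead of the robot, y to its left, z up, the work surface at z = 0. Lengths are in mm, angles in rad, forces in N, time in s.
With the tool pointing down it reaches from about 275 to 825 mm from the base axis. Payload 5.2 kg.
Tool frame: the origin (TCP) lies at the very end of the fingers, on their centre line; the grasp point (between the pads) lies 19 mm behind it; z points along the fingers, y is the line along which they close (so a half turn about z gives the same grasp; the last joint's range is limited). The gripper opens to 93 mm and grips with 3 to 60 N. Pads are 15 mm wide; open, the fingers measure 128 mm over their backs; the gripper's body (75 mm by 188 mm) begins 65 mm behind the grasp point.
Start: joints at [-1.331, 0.259, 1.535, -0, 1.348, -0.203], TCP at [235.68, -496.951, 194.453] pointing down, gripper open.
Joint ranges: [-3.14, 3.14], [-0.91, 2.08], [0.19, 2.58], [-1.22, 4.36], [0.22, 2.71], [-3.12, 3.12]. Speed limits (rad/s): [2.57, 2.57, 3.14, 3.14, 3.14, 3.14].

### API

Orientations are given as [roll, pitch, yaw] about the fixed x, y, z axes, in that order (R = Rz(yaw) Ry(pitch) Rx(roll)).
In Python, from bench import robot gives the robot as it stands. The module is installed in compiled form; this text tells all that it offers. Calls block until the motion is done:
- robot.move_ptp(position, orientation): joint-space move of the TCP to a pose.
- robot.move_linear(position, ori=None, speed=150, f_stop=None): straight line of the TCP; ori=None keeps the orientation; speed is the mean speed in mm/s. With f_stop (N) it stops when the force on the tool has changed by that much, and returns True; else False.
- robot.move_j(angles): joint-space move.
- robot.move_gripper(opening): opening from 0.0 (shut) to 1.0 (fully open); the grip force is fixed at half the most; returns when the fingers have stopped.
- robot.sleep(seconds).
- robot.inverse_kinematics(position, orientation): joint angles nearest the present ones, or None.
- robot.get_image(name): name is "scene" or "top" or "wrist"; returns a dict with "img" (420x560x3 uint8, blue, green, red), "fovy" (degrees; the focal length in pixels is half the picture's height over the tangent of half this angle, whatever the lens; pixels are square), "cx", "cy" (the principal point, pixels), "eye" and "orientation" of the camera in the world. Camera axes: x right, y down, z forward; pixel columns grow to the right and rows downward; lengths in mm; the calibration is good to about 2 mm. A picture is of the moment at which its call begins. There is no depth.
A pose or a line that the arm cannot do raises robot.MotionError and nothing moves.
- robot.hand_in(): hands the job in; it is judged then, once.
Readings, each from a call of its own:
- robot.current_t(): time.
- robot.current_qpos(): joint angles.
- robot.current_joint_vel(): joint speeds.
- robot.current_joint_efforts(): joint torques, N m.
- robot.current_tcp_pos(): TCP position.
- robot.current_eef_rot(): TCP orientation.
- robot.current_contact_force(): force on the tool from outside, world axes, zero at the start.
- robot.current_ft_torque(): the same for the moment, N m.
- robot.current_gripper_width(): opening from 0.0 (shut) to 1.0 (fully open).
- robot.current_finger_force(): force on a finger pad.
Only numpy, scipy, OpenCV 4.12 (cv2) and the standard library are available. Lean on these libraries where they do the work, as an engineer would, in place of code of your own. Each camera call takes 0.05 s, during which the arm holds its last target. There are 200 camera calls.

### The job

Open the rock-specimen crate for a colleague: squeeze its tall catch all the way in first, then its low catch, and take the gate by its upright post and swing it out past its click until it stands wide open, about square to the crate's front. The gate is sprung and swings back if released, so finish while still gripping the post and holding the gate wide and still. Leave the rocks in the crate and the other things on the bench undisturbed.

Things in the scene. Friction and masses are not known exactly. Their poses are not given: they have to be found in the camera images.
- crate: Fixed open-topped grey specimen crate, 136 (x) x 204 (y) x 112 mm high, its front (-x in its frame) closed by an aluminium gate before a 20 mm wide aluminium lintel. Origin: centre of the underside, on the bench; z up, x front to back, y along the front to the hinge side. The lintel runs along y at x = -50 mm, top 112 mm up. A base tongue juts out 48 mm near the hinge. Place and yaw vary.
- gate_hinge (a point): Point on the upright hinge line of the gate, at crate x -64, y +90, z +105 mm; axes parallel to the crate's.
- gate (a joint): Gate angle, rad: 0 closed, grows as its free (-y) end swings out to the front (-x), clockwise seen from above; stop at 1.75. A spring closes it (about 0.35 N m when wide). A ball detent from 0.40 to 0.70 resists, up to about 4 N at the post; let go beyond it, the gate swings back to the detent. The gate is blocked while either catch is latched.
- post_grip (a point): Place to grip the gate's upright round steel post (14 mm thick, 110 mm tall): on its axis, 25 mm below its top, 110 mm above the bench. With the gate closed it lies 40 mm (-x) and 168 mm (-y) from the hinge line in the crate's frame and turns with the gate about it. The gap between post and gate is 29 mm; the post's upper arm begins 36 mm below this point.
- catch_tall_grip (a point): Centre between the two jaws of the tall catch (jaws reach 62 mm above the lintel), 50 mm above the lintel (162 mm above the bench). It stands on the lintel at crate y +47 or -53 mm (the low catch takes the other place). Axes parallel to the crate's; squeeze along y.
- catch_low_grip (a point): Centre between the two jaws of the low catch (jaws reach 36 mm above the lintel), 27 mm above the lintel (139 mm above the bench). Axes parallel to the crate's; squeeze along y.
- tall_left (a joint): Travel of the tall catch's +y jaw, m: 0 out (latched), 0.008 fully in. Each catch has two upright grey jaws, 26 mm wide in x and 6 mm thick, one either side; over their outer faces they measure 46 mm latched and 30 mm squeezed fully together. Each jaw needs about 4 N and stays where it is pushed; it frees the gate from about 0.005.
- tall_right (a joint): Travel of the tall catch's -y jaw, likewise.
- low_left (a joint): Travel of the low catch's +y jaw, likewise.
- low_right (a joint): Travel of the low catch's -y jaw, likewise.
- rock_2: Reddish rock, about 50 mm, loose inside the crate; leave alone. Origin under its centre.
- rock_3: Dark rock, about 50 mm, loose inside the crate; leave alone. Origin under its centre.
- rock_4: Pale rock, 59 x 69 x 40 mm, loose on the bench beside the front of the crate, off its free-end side; leave alone. Origin under its centre.
- marker_black: Marker pen, 16 x 124 x 16 mm, loose on the bench to the left; leave alone. Origin under its centre.
- petri_2: Petri dish, 58 mm across, 15 mm high, loose on the bench to the right; leave alone. Origin under its centre.
- mug_1: Striped mug, 80 mm across, 89 mm high, loose on the bench to the left; leave alone. Origin under its centre.
- stapler: Stapler, 34 x 150 x 55 mm, loose on the bench to the left; leave alone. Origin under its centre.

How it is judged:
By the outcome, as a careful person would: the job done as asked, in the order asked, and still so for the second after the job is handed in, while the arm keeps its last pose, push and grip.
It also fails if it takes over 61 s, if anything falls off the work surface, if the arm or the gripper's body presses on something with over 40 N, if the wrist force passes 120 N, or if a joint passes its speed limit or range.

## Working session

There is one attempt and no reset: what is moved stays moved. The work goes in short steps, each a Python script; the robot and the scene stay as the last script left them, time stands still between calls to the robot, and variables do not carry over. Pictures are saved under pics/ and viewed, at most 10 in all, crops included, and the job is handed in when it is done.

```bash
mkdir -p pics
python3 - <<'E'
from bench import robot
import cv2,numpy as np
for n in ("top","scene"):
    d=robot.get_image(n); cv2.imwrite(f"pics/{n}0.png",d["img"])
    print(n,d["fovy"],d["cx"],d["cy"],d["eye"],d["orientation"])
print(robot.current_t())
E
```

```text
top 43.37800559032213 288.725102290372 211.9601276013695 [ 218.51243892  -37.21009372 1638.48135366] [-2.9228211   0.00645641 -1.62793879]
scene 57.49263629698498 277.8075382629551 206.59692058331726 [-268.87877402  723.28451286  769.91718576] [-2.08533411 -0.00517286 -2.31342488]
0.1
```

View pics/top0.png

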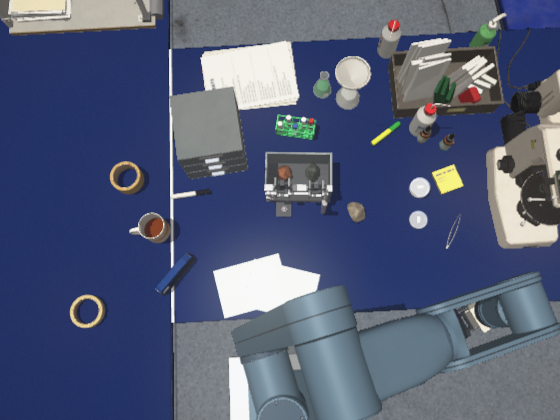

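View pics/scene0.png

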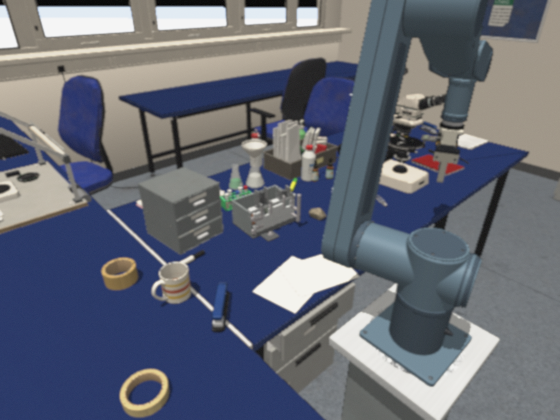

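The top view shows the crate at about (298,178), its front facing the robot (lower edge), the tongue at (284,210) on the left, so the hinge is at the left end, and the post near (325,205). Next I'll zoom in.

```bash
cat > h.py <<'E'
import numpy as np, cv2
from scipy.spatial.transform import Rotation as Ro
from bench import robot
def cam(d):
    f=d["img"].shape[0]/2/np.tan(np.radians(d["fovy"])/2)
    return f,Ro.from_euler("xyz",d["orientation"]).as_matrix(),np.array(d["eye"])
def onplane(d,uv,z):
    f,R,e=cam(d); uv=np.atleast_2d(uv).astype(float)
    r=np.c_[(uv[:,0]-d["cx"])/f,(uv[:,1]-d["cy"])/f,np.ones(len(uv))]@R.T
    return e+r*((z-e[2])/r[:,2])[:,None]
def proj(d,P):
    f,R,e=cam(d); q=(np.atleast_2d(P)-e)@R
    return np.c_[q[:,0]/q[:,2]*f+d["cx"],q[:,1]/q[:,2]*f+d["cy"]]
E
python3 - <<'E'
from h import *
d=robot.get_image("top")
print(onplane(d,[[266,153],[332,153],[333,200],[265,200]],112))
a=cv2.resize(d["img"][140:225,250:350],(800,680),interpolation=cv2.INTER_CUBIC)[:600]
cv2.imwrite("pics/top1.png",a)
E
```

```text
[[ 745.14755025   11.6887954   112.        ]
 [ 733.25997927 -188.35930346  112.        ]
 [ 586.59044028 -180.33173996  112.        ]
 [ 598.46909718   21.68696366  112.        ]]
```

View pics/top1.png

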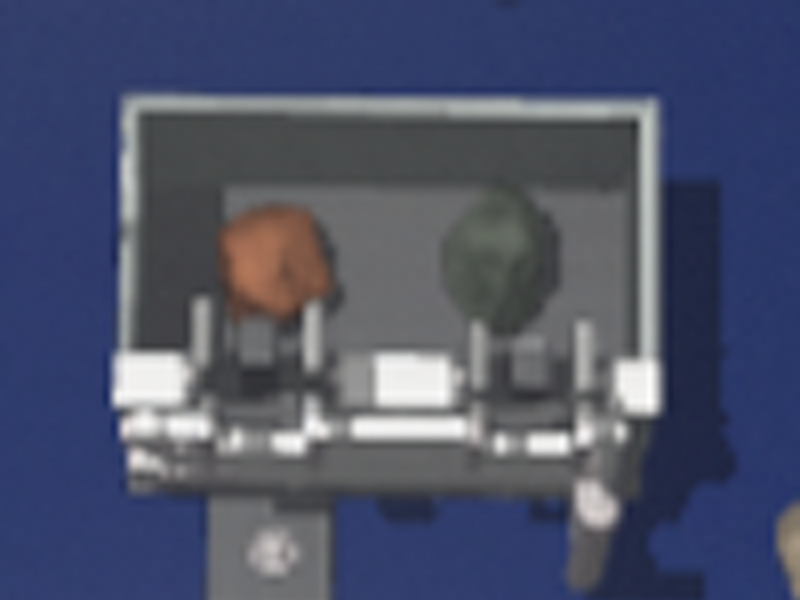

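The zoom shows the lintel's ends at crop (115,380) and (660,388), and the back corners at (122,96) and (658,99). The left jaws (205–312, reaching up to 295) reach further than the right ones (480–583, up to 320), so the tall catch is at y +47. The post top is at (597,500). I'll compute the pose and go to hover over the front for a wrist view.

Run:
```python
from h import *
d=robot.get_image("top")
c=lambda p:np.array(p)/8.+[250-.44,140-.44]
L,R,BL,BR=[onplane(d,c(p),112)[0] for p in ([113,380],[661,388],[122,96],[658,99])]
print(L,R,BL,BR,np.linalg.norm(L-R),np.linalg.norm(BL-BR))
v=L-R; w=BL-BR
y1=np.arctan2(-v[0],v[1]);y2=np.arctan2(-w[0],w[1]);yaw=(y1+y2)/2
ex=np.array([np.cos(yaw),np.sin(yaw)]);ey=np.array([-ex[1],ex[0]])
o1=(L+R)[:2]/2+50*ex; o2=(BL+BR)[:2]/2-68*ex
print(y1,y2,o1,o2, onplane(d,c([597,505]),135))
o=(o1+o2)/2
print("drawers",onplane(d,[[241,90],[246,172]],200))
print(robot.current_eef_rot())
t=o-50*ex-30*ex
for a in (yaw+np.pi/2, yaw-np.pi/2,yaw,yaw+np.pi,):
    print(a,robot.inverse_kinematics([*t,330],[np.pi,0,a]))
robot.move_ptp([*t,330],[np.pi,0,yaw])
print(robot.current_qpos(),robot.current_t(),robot.current_tcp_pos())
d=robot.get_image("wrist");cv2.imwrite("pics/w0.png",d["img"])
np.save("pose.npy",[*o,yaw]); import pickle; pickle.dump(d,open("w0.pkl","wb"))
print(d["eye"],d["orientation"],d["fovy"])
```

```text
[638.54775096  23.72889778 112.        ] [ 623.39370249 -180.66711063  112.        ] [749.95580586  15.081347   112.        ] [ 736.68259836 -188.03796367  112.        ] 204.957003884467 203.5525298392811
-0.0740052283283018 -0.06525407449277082 [680.84956848 -81.94777647] [675.48397732 -81.74731707] [[ 574.48791    -151.82106251  135.        ]]
drawers [[913.77678066  73.05134535 200.        ]
 [661.52898533  68.30215982 200.        ]]
[-3.14050977e+00 -2.43179984e-04  4.42735344e-01]
1.5011666753843602 [-0.31153539  0.3097844   1.14292699  0.          1.68888126 -0.24190574]
-1.640425978205433 [-3.11535388e-01  3.09784398e-01  1.14292699e+00 -4.44089210e-16
  1.68888126e+00  2.89968692e+00]
-0.06962965141053631 [-3.11535388e-01  3.09784398e-01  1.14292699e+00 -4.44089210e-16
  1.68888126e+00  1.32889059e+00]
3.071963002179257 [-0.31153539  0.3097844   1.14292699  0.          1.68888126 -1.81270206]
[-3.12804109e-01  3.09985531e-01  1.14333436e+00 -2.98931772e-04
  1.68872796e+00  1.32855017e+00] 2.2583 [598.15003061 -77.12611897 329.70560981]
[678.99207121 -83.12288388 519.80939651] [ 2.84771640e+00  4.81888310e-04 -1.64173894e+00] 68.24607919770014
```

View pics/w0.png

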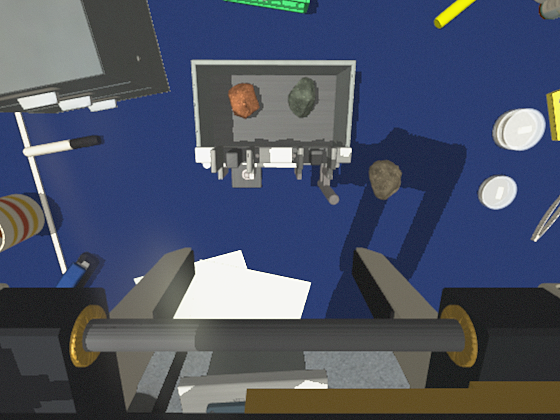

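The wrist view shows the crate from (192,60) to (355,160), with the lintel and jaws along row ~155, the post at about (330,195), and rock_4 at (385,178). I'll take a zoomed crop for refinement.

Run:
```python
import pickle,cv2
d=pickle.load(open("w0.pkl","rb"))
cv2.imwrite("pics/w1.png",cv2.resize(d["img"][128:218,185:365],(800,400),interpolation=cv2.INTER_CUBIC))
from h import *
o=np.load("pose.npy")
ex=np.array([np.cos(o[2]),np.sin(o[2])]);ey=np.array([-ex[1],ex[0]])
W=lambda x,y,z:[*(o[:2]+x*ex+y*ey),z]
for n,P in dict(tall=W(-50,47,174),low=W(-50,-53,148),linL=W(-60,102,112),linR=W(-60,-102,112),post=W(-104,-78,135),bl=W(68,102,112),br=W(68,-102,112)).items():
    p=proj(d,P)[0]; print(n,p,(p-[185,128])*800/180)
```

```text
tall [230.08971405 165.89545479] [200.39872909 168.42424352]
low [316.6054863  162.58610902] [584.91327246 153.71604007]
linL [194.91642388 166.6015495 ] [ 44.07299504 171.56244223]
linR [349.87714346 166.40932068] [732.78730425 170.70809193]
post [333.03726608 203.29200376] [657.9434048  334.63112783]
bl [186.9627844  59.7278485] [   8.72348623 -303.43178443]
br [357.41427717  59.46691871] [ 766.28567629 -304.5914724 ]
```

View pics/w1.png

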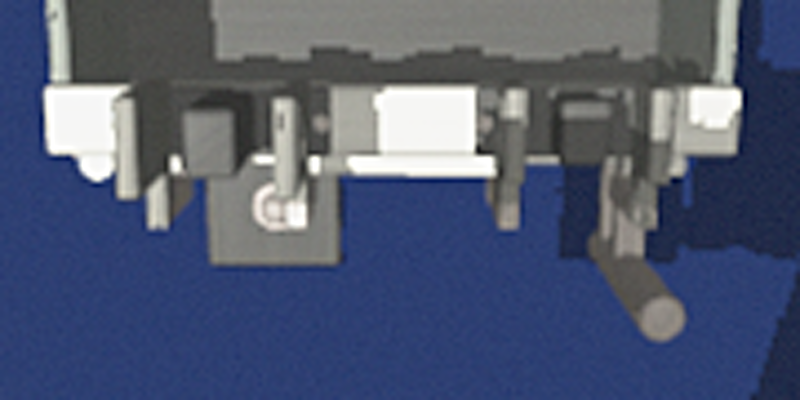

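Measured: lintel front corners at crop (45,154) and (740,155), post top at (661,317), jaw tops around (127…287, 200). The crate is about 4 mm further out than assumed. I'll refine the pose and squeeze the tall catch.

Run:
```python
from h import *
import pickle
d=pickle.load(open("w0.pkl","rb"))
c=lambda p:np.array(p)/(800/180)+[185-.39,128-.39]
L,R=[onplane(d,c(p),112)[0] for p in ([45,154],[741,155])]
v=L-R; y1=np.arctan2(-v[0],v[1]); yaw=(y1-.074-.065)/3
ex=np.array([np.cos(yaw),np.sin(yaw)]);ey=np.array([-ex[1],ex[0]])
ow=(L+R)[:2]/2+60*ex
pw=onplane(d,c([661,317]),135)[0][:2]+104*ex+78*ey
print(np.linalg.norm(v),y1,ow,"post:",pw)
o=(2*ow+[680.8,-81.9]+pw)/4; print(o,yaw); np.save("pose.npy",[*o,yaw])
g=o-50*ex+47*ey
robot.move_ptp([*g,230],[np.pi,0,yaw])
print(robot.move_linear([*g,143],speed=150,f_stop=15),robot.current_tcp_pos())
f0=robot.current_contact_force()
robot.move_gripper(0.36); f1=robot.current_contact_force(); print(robot.current_gripper_width(),np.round(f1-f0,1))
robot.move_gripper(0.0)
f2=robot.current_contact_force()
print(robot.current_gripper_width()*93,np.round(f2-f0,1),robot.current_finger_force(),robot.current_t())
d=robot.get_image("wrist");cv2.imwrite("pics/w2.png",d["img"][100:,100:460]);pickle.dump(d,open("w2.pkl","wb"))
```

```text
205.36381821433358 -0.07230885935355903 [683.51088894 -83.13824225] post: [683.98718995 -82.40274563]
[682.95224195 -82.64480753] -0.07043628645118634
False [637.43161251 -32.93008041 144.9399367 ]
0.36616108887586346 [0.5 0.  0.4]
25.13630934441634 [ 0.2 -0.3  0.3] 29.985256791114807 4.975
```

View pics/w2.png

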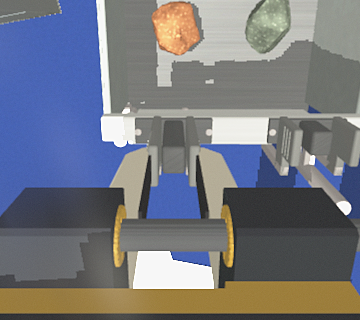

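The fingers close around the tall catch at crop (150–195, 120–185). I'll zoom in to verify that both jaws are in evenly, since the reading of 25 mm is under the expected 30 mm.

Run:
```python
import pickle,cv2
d=pickle.load(open("w2.pkl","rb"))
cv2.imwrite("pics/w3.png",cv2.resize(d["img"][200:300,190:350],(800,500),interpolation=cv2.INTER_CUBIC))
from h import *
print(robot.current_gripper_width(),robot.current_tcp_pos(),robot.current_contact_force())
```

```text
0.2726632277503829 [636.3606553  -32.42227315 143.02192093] [-0.52518098 -1.58242441 -0.09680699]
```

View pics/w3.png

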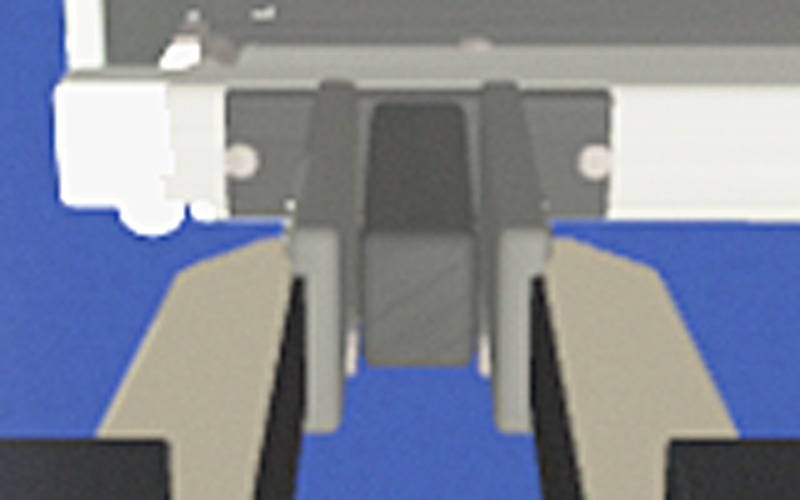

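Jaws are symmetric about the block: outer faces at crop x 290 and 550 at row ~235. I'll check the width metrically, and go on if it is about 30 mm.

Run:
```python
from h import *
import pickle
d=pickle.load(open("w2.pkl","rb"))
c=lambda p:np.array(p)/5+[190-.4,200-.4]
A=[onplane(d,c(p),174)[0] for p in ([294,230],[548,230])]
B=[onplane(d,c(p),174)[0] for p in ([298,425],[534,425])]
x,y,yaw=np.load("pose.npy");ex=np.array([np.cos(yaw),np.sin(yaw)]);ey=np.array([-ex[1],ex[0]])
for P in (A,B): print(np.linalg.norm(P[0]-P[1]),[(ex@(p[:2]-[x,y]),ey@(p[:2]-[x,y])) for p in P])
print(proj(d,[*robot.current_tcp_pos()[:2],174]), robot.current_finger_force(),robot.current_joint_vel().round(4))
```

```text
28.187626769870146 [(np.float64(-36.62013612841224), np.float64(60.36333786437434)), (np.float64(-36.62683128273115), np.float64(32.175711889624196))]
27.261319483954335 [(np.float64(-60.94864970434299), np.float64(60.47195421200488)), (np.float64(-60.95331127224445), np.float64(33.21063512660454))]
[[272.82502193 267.44738257]] 29.985530376434326 [-0.001   0.0003 -0.001   0.0013 -0.0006 -0.0015]
```

Measured ≈28–29 mm over the outer faces, centred at y +46.5, so the tall catch is fully in. Next the low catch.

Run:
```python
from h import *
import pickle
x,y,yaw=np.load("pose.npy");ex=np.array([np.cos(yaw),np.sin(yaw)]);ey=np.array([-ex[1],ex[0]]);o=np.array([x,y])
robot.move_gripper(0.9)
t=o-50*ex+47*ey; robot.move_linear([*t,200],speed=200)
g=o-50*ex-53.3*ey
robot.move_linear([*g,200],speed=200)
print(robot.move_linear([*g,120],speed=120,f_stop=15)); robot.sleep(.3); print(robot.current_tcp_pos(),g)
f0=robot.current_contact_force()
robot.move_gripper(0.0); robot.sleep(.3)
print(robot.current_gripper_width(),np.round(robot.current_contact_force()-f0,1),robot.current_finger_force(),robot.current_t())
d=robot.get_image("wrist");pickle.dump(d,open("w4.pkl","wb"))
p=proj(d,[*g,148])[0].astype(int);print(p)
cv2.imwrite("pics/w4.png",cv2.resize(d["img"][p[1]-70:p[1]+50,p[0]-100:p[0]+100],(800,480),interpolation=cv2.INTER_CUBIC))
```

```text
False
[ 629.63332691 -132.48308567  120.70946105] [ 629.32507192 -132.2937414 ]
0.2945024535659884 [0.1 0.7 0.8] 29.995742440223694 9.4917
[272 265]
```

View pics/w4.png

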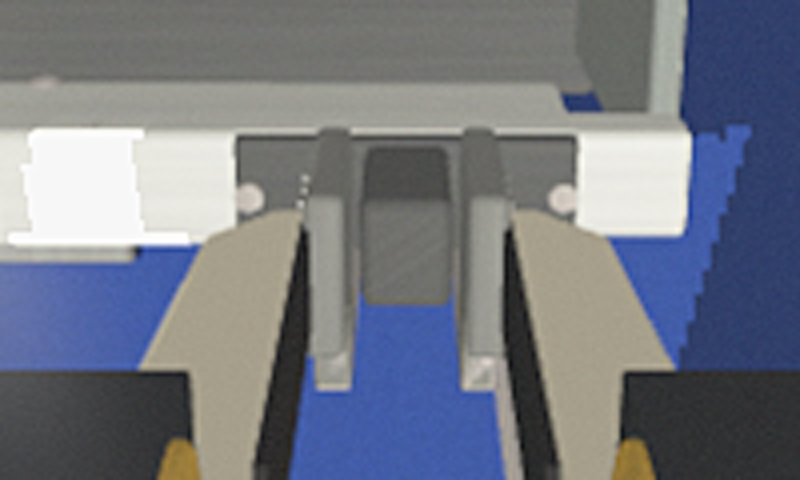

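The low catch is symmetric too, with outer faces at crop x 308–508. That is the same pixel width as the tall one, so it is fully in. Now the post: fingers closing across the gate, one finger in the gap.

Run:
```python
from h import *
import pickle
x,y,yaw=np.load("pose.npy");ex=np.array([np.cos(yaw),np.sin(yaw)]);ey=np.array([-ex[1],ex[0]]);o=np.array([x,y])
robot.move_gripper(0.8)
p=robot.current_tcp_pos(); robot.move_linear([p[0],p[1],210],speed=200)
P=o-104*ex-78*ey+.3*ex
ori=[np.pi,0,yaw+np.pi/2]
robot.move_ptp([*P,210],ori)
robot.move_gripper(0.28); robot.sleep(.2)
print(robot.current_gripper_width(),robot.current_tcp_pos(),P,robot.current_qpos())
d=robot.get_image("wrist");pickle.dump(d,open("w5.pkl","wb"))
hit=robot.move_linear([*P,93],speed=70,f_stop=6)
print(hit,robot.current_tcp_pos(),robot.current_contact_force())
if not hit:
    robot.move_gripper(0.0); robot.sleep(.2)
    print(robot.current_gripper_width(),robot.current_contact_force(),robot.current_finger_force(),robot.current_t())
d=robot.get_image("wrist");cv2.imwrite("pics/w6.png",d["img"])
```

```text
0.2777555356418775 [ 574.02749487 -153.16016862  209.99386429] [ 574.01988892 -153.15319329] [-4.48350772e-01  3.28776260e-01  1.39993003e+00  1.83030861e-05
  1.41288567e+00 -3.77906142e-01]
False [ 574.31472906 -153.26851534   93.46374034] [-0.12877121  0.19782623 -0.03106176]
0.1421189456517797 [-1.09705805 -0.2705404   2.71957198] 30.000585615634918 16.075
```

View pics/w6.png

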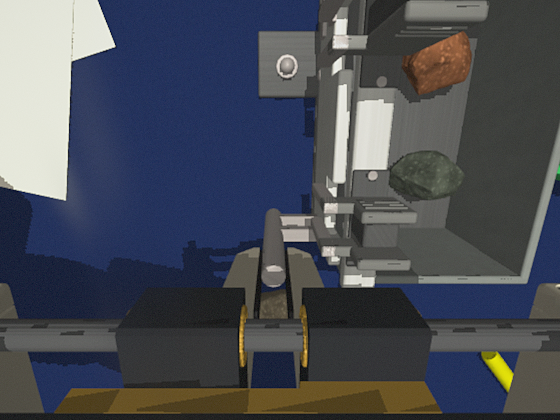

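The post is between the fingers at (273,275), with the right finger in the gap in front of the gate. Now swing, watching the force.

```bash
cat > swing.py <<'E'
from h import *
def swing(th,x,y,yaw,speed,off):
    R=Ro.from_euler("z",yaw-th).as_matrix()[:2,:2]; R0=Ro.from_euler("z",yaw).as_matrix()[:2,:2]
    q=np.array([x,y])+R0@[-64,90]+R@(np.array([-40,-168])+off)
    return robot.move_linear([*q,93],[np.pi,0,yaw-th+np.pi/2],speed=speed,f_stop=35)
E
python3 - <<'E'
from swing import *
x,y,yaw=np.load("pose.npy")
off=np.array([.3,0])
for th in np.r_[.06:1.571:.1,1.58]:
    s=swing(th,x,y,yaw,90,off)
    print(round(th,2),s,robot.current_contact_force().round(1),round(robot.current_gripper_width(),3),round(robot.current_t(),1))
    if s: break
E
```

```text
0.06 False [ 0.1 -0.1  2.8] 0.141 16.4
0.16 False [-0.  -0.7  1.8] 0.139 16.7
0.26 False [-0.7 -1.2  3.5] 0.141 17.1
0.36 False [-1.2 -1.7  4.1] 0.14 17.4
0.46 False [ 0.2 -2.8  3.2] 0.14 17.8
0.56 False [-1.1 -0.3  5. ] 0.139 18.1
0.66 False [-1.3  0.   6.3] 0.14 18.4
0.76 False [-1.3 -1.8  5. ] 0.14 18.8
0.86 False [-0.4 -2.   5.3] 0.142 19.1
0.96 False [-1.6 -2.2  6.6] 0.142 19.5
1.06 False [-1.2 -2.2  7.1] 0.14 19.8
1.16 False [-2.1 -2.3  6. ] 0.143 20.1
1.26 False [-0.8 -0.7  7.1] 0.143 20.5
1.36 False [-1.1 -2.   6.2] 0.144 20.8
1.46 False [-1.2 -1.2  5.8] 0.141 21.2
1.56 False [-0.5 -1.9  6.5] 0.141 21.5
1.58 False [-0.2 -2.4  7.3] 0.143 21.8
```

Run:
```python
from h import *
robot.sleep(.5)
print(robot.current_tcp_pos(),robot.current_joint_vel().round(3),robot.current_gripper_width(),robot.current_finger_force(),robot.current_contact_force())
a=robot.get_image("wrist")["img"]; b=robot.get_image("top")["img"]
cv2.imwrite("pics/f.png",np.hstack([cv2.resize(a,(400,300)),cv2.resize(b[130:280,220:420],(400,300))]))
```

```text
[461.30823724  64.23929782  93.13566603] [-0.001 -0.    -0.001  0.001 -0.    -0.   ] 0.13642134331448677 30.001451075077057 [-2.26164427 -1.5370254   7.20549351]
```

View pics/f.png

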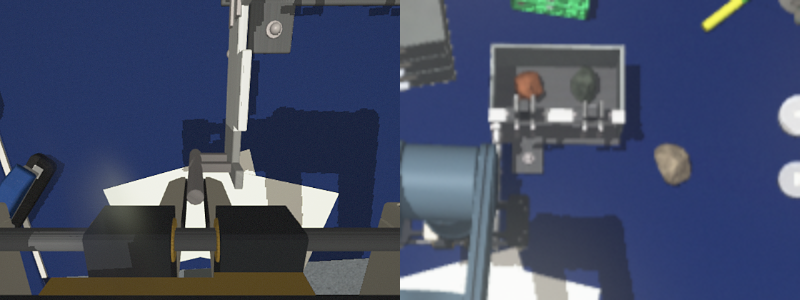

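The gate stands square to the crate's front: at left it runs upright at x≈240, with the post held at (195,175). The rocks and the other things in view are undisturbed, so I'm handing in.

```bash
python3 -c "
from bench import robot
print(robot.hand_in(),robot.current_t())"
```

```text
the job is handed in; nothing more can be done
the job is handed in; nothing more can be done
```

I squeezed the tall catch fully in, then the low one, swung the gate past its click to about 1.58 rad, and handed the job in at about 22 s, still gripping the post with the gate wide and still; the rocks and the other things in the last pictures were undisturbed.

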